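# Close the mask clips along the cheek

### The job

Run a fingertip lightly along the curved row of brass clips at the near cheek of the mask, from the chin end to the brow end, pushing each clip's upright peg along so that the clips close one after another: handle swung in alongside the rim, toe over the mask's rim. Do not shift or lift the mask, do not force the clips, leave everything else where it stands, and finish clear of it all.

Things in the scene. Friction and masses are not known exactly. Their poses are not given: they have to be found in the camera images.
- board: the mould board: a fixed plywood board 290 x 340 x 18 mm lying flat on the bench. Origin: centre of its underside; +x is across it, away from the robot, +y along it, from the mask's chin to its brow. Its far rim has three fixed brass hooks. It is turned by up to 0.4 rad about the vertical
- mask: loose grey paper mask, hard and dry, 250 mm long (y) and 180 mm wide, face up on the board: flat rim 4 mm thick, about 13 mm wide, face 70 mm (nose 85 mm) high. Origin: centre of its underside, on the board's top, 20 mm in +x from its centre. Narrow chin at -y, broad brow at +y, the cheek with the clips at -x. 0.25 kg, not yet fastened
- clip1 (a joint): angle of the first clip, at the chin end (rad): 0 = fully open (handle straight out from the mask's rim, toe along the rim towards the brow), 1.57 = fully closed against its stop (handle along the rim towards the brow, toe pointing straight onto the mask's rim). Turns clockwise seen from above; stiff hinge, about 1.5 N at the peg, stays where it is left
- clip2 (a joint): angle of the second clip (rad): 0 = fully open (handle straight out from the mask's rim, toe along the rim towards the brow), 1.57 = fully closed against its stop (handle along the rim towards the brow, toe pointing straight onto the mask's rim). Turns clockwise seen from above; stiff hinge, about 1.5 N at the peg, stays where it is left
- clip3 (a joint): angle of the third clip (rad): 0 = fully open (handle straight out from the mask's rim, toe along the rim towards the brow), 1.57 = fully closed against its stop (handle along the rim towards the brow, toe pointing straight onto the mask's rim). Turns clockwise seen from above; stiff hinge, about 1.5 N at the peg, stays where it is left
- clip4 (a joint): angle of the fourth clip, at the brow end (rad): 0 = fully open (handle straight out from the mask's rim, toe along the rim towards the brow), 1.57 = fully closed against its stop (handle along the rim towards the brow, toe pointing straight onto the mask's rim). Turns clockwise seen from above; stiff hinge, about 1.5 N at the peg, stays where it is left
- pivot1 (a point): the upright pivot of clip 1 (the first clip, at the chin end), 8 mm outside the mask's rim: top of its 12 mm wide boss, 36 mm above the bench. The brass clip is a flat L, 10 mm wide, 24 to 29 mm above the bench: a 34 mm handle with an upright peg, and at a right angle a 16 mm toe. The four pivots follow the cheek's curve, 55 to 65 mm apart
- pivot2 (a point): the upright pivot of clip 2 (the second clip), 8 mm outside the mask's rim: top of its 12 mm wide boss, 36 mm above the bench. The brass clip is a flat L, 10 mm wide, 24 to 29 mm above the bench: a 34 mm handle with an upright peg, and at a right angle a 16 mm toe. The four pivots follow the cheek's curve, 55 to 65 mm apart
- pivot3 (a point): the upright pivot of clip 3 (the third clip), 8 mm outside the mask's rim: top of its 12 mm wide boss, 36 mm above the bench. The brass clip is a flat L, 10 mm wide, 24 to 29 mm above the bench: a 34 mm handle with an upright peg, and at a right angle a 16 mm toe. The four pivots follow the cheek's curve, 55 to 65 mm apart
- pivot4 (a point): the upright pivot of clip 4 (the fourth clip, at the brow end), 8 mm outside the mask's rim: top of its 12 mm wide boss, 36 mm above the bench. The brass clip is a flat L, 10 mm wide, 24 to 29 mm above the bench: a 34 mm handle with an upright peg, and at a right angle a 16 mm toe. The four pivots follow the cheek's curve, 55 to 65 mm apart
- peg1 (a point): centre of the top of the upright peg on clip 1's handle: a round brass roller, 16 mm thick, that spins freely on its pin, 30 mm from the pivot's axis, standing from 30 to 54 mm above the bench (36 mm above the board's top)
- peg2 (a point): centre of the top of the upright peg on clip 2's handle: a round brass roller, 16 mm thick, that spins freely on its pin, 30 mm from the pivot's axis, standing from 30 to 54 mm above the bench (36 mm above the board's top)
- peg3 (a point): centre of the top of the upright peg on clip 3's handle: a round brass roller, 16 mm thick, that spins freely on its pin, 30 mm from the pivot's axis, standing from 30 to 54 mm above the bench (36 mm above the board's top)
- peg4 (a point): centre of the top of the upright peg on clip 4's handle: a round brass roller, 16 mm thick, that spins freely on its pin, 30 mm from the pivot's axis, standing from 30 to 54 mm above the bench (36 mm above the board's top)
- tin: small white tub with steel lid, 44 mm wide, 36 mm high, standing on the board's near corner at the chin end. Origin: centre of its underside. To be left alone
- brush: brush, 170 mm long, lying on the bench to the robot's left. Origin: near its middle. To be left alone
- jar: small glass jar, 38 mm wide, 50 mm high, standing on the board's near corner at the brow end. Origin: centre of its underside. To be left alone
- paint_a: white paint pot, 80 mm wide, 85 mm high, on the bench to one side. Origin: centre of its underside. To be left alone
- paint_b: paint pot, 71 mm wide, 75 mm high, on the bench to one side. Origin: centre of its underside. To be left alone
- glue: amber bottle with white cap, 68 mm wide, 160 mm high, on the bench to one side. Origin: centre of its underside. To be left alone
- varnish: can, 72 mm wide, 100 mm high, on the bench to one side. Origin: centre of its underside. To be left alone
- spatula: spatula, 200 mm long, lying on the bench to the robot's right. Origin: near its middle. To be left alone

How it is judged:
By the outcome, as a careful person would: the job done as asked, in the order asked, and still so for the second after the job is handed in, with the robot touching nothing.
It also fails if it takes over 45 s, if anything falls off the work surface, if the arm or the gripper's body presses on something with over 40 N, if the wrist force passes 120 N, or if a joint passes its speed limit or range.

### The arm

A 6-joint arm with a two-finger parallel gripper is mounted at the origin on the work surface. World frame = base frame: x ahead of the robot, y to its left, z up, the work surface at z = 0. Lengths are in m, angles in degrees, forces in N, time in s.
With the tool pointing down it reaches from about 0.375 to 0.9 m from the base axis. Payload 3.1 kg.
Tool frame: the origin (TCP) lies on the centre line of the jaws, within the pads' length; the fingertips stand 8 mm ahead of it and the grasp point (between the pads) lies 11 mm behind it (bot.tip_extent is the distance from the TCP to the fingertips, in m); z points along the fingers, y is the line along which they close (so a half turn about z gives the same grasp; the last joint's range is limited). The gripper opens to 87 mm and grips with 3 to 60 N. Pads are 19 mm wide; open, the fingers measure 117 mm over their backs; the gripper's body (75 mm by 190 mm) begins 51 mm behind the grasp point.
Start: joints at [-80.816, 30.224, 82.088, -0, 67.689, -10.227], TCP at [0.208, -0.589, 0.192] pointing down, gripper open.
Joint ranges: [-176.69, 176.69], [-43.24, 126.21], [12.49, 139.97], [-82, 262], [0, 151.66], [-163.58, 163.58]. Speed limits (degrees/s): [159.86, 159.86, 180, 180, 180, 180].

### API

Orientations are given as a 3x3 rotation matrix whose columns are the frame's x, y, z axes.
In Python, from rig import bot, vision, workorder gives the robot as it stands.
- The arm moves only by the shell command python3 -m handwheel 'ROWS'. ROWS is JSON, a list of rows, each an object with "delta_rot": the turn, a rotation vector about the tool's x, y, z in rad, a list of three; "xyz": the shift along the tool's x, y, z in mm, a list of three; "hand": the closure, from -1 (fully open) to 1 (shut). A call has exactly 5 rows; each row is the pose to reach, as a shift and turn from the pose commanded when the call began, along the tool's axes at that moment; what a row does not reach only later rows make up. A row lasts 1/8 s, in which the tool goes at most 62.5 mm and 10.7 degrees, less where a joint would pass 70% of its speed; a pose out of reach is approached as far as the arm can. A call with a gripper value outside its range is refused whole. The fingers move at their own pace and stop on an object; the grip force is fixed at half the most. Time passes only in rows, so rows that repeat a pose let the fingers close, or fill a call up. It gives the time, the measured TCP pose, the force, the opening and the grip force at its end, in the units of the state.
- bot.read_state(): the state, without advancing time (a new reading comes with each control period).
- vision.capture(name): name is "scene" or "top" or "wrist"; returns the picture (384x512x3 uint8, red, green, blue); there is no depth.
- vision.camera_model(name): a dict with "camera_matrix" (3x3 intrinsics, pixels), "dist_coeffs" ([k1, k2, p1, p2, k3] as OpenCV has them; the pictures are not rectified), "camera_from_world" (4x4, takes a point from world to camera coordinates). Camera axes: x right, y up, looking along -z (the intrinsics and any distortion apply to the point x, -y, -z); pixel columns grow to the right and rows downward; lengths in m; the calibration is good to about 2 mm. A picture is of the moment at which its call begins: read the wrist's pose just before it. camera_model takes no time and is no camera call; for the wrist camera it gives the pose at the moment of the call.
- workorder.hand_in(): hands the job in; it is judged then, once.
The state is a dict: "time_s": time; "joint_positions": joint angles; "qvel": joint speeds; "tau": joint torques, N m; "position": TCP position; "tcp_rot": TCP orientation; "force": force on the tool from outside, world axes, zero at the start; "moment": the same for the moment, N m; "opening": opening from 0.0 (shut) to 1.0 (fully open); "grasp_force": force on a finger pad.
Only numpy, scipy, OpenCV 4.12 (cv2) and the standard library are available. Lean on these libraries where they do the work, as an engineer would, in place of code of your own. Each camera call takes 0.05 s, during which the arm holds its last target. There are 200 camera calls.

## Working session

There is one attempt and no reset: what is moved stays moved. The work goes in short steps, Python scripts to look and compute and a shell command to move; the robot and the scene stay as the last step left them, time stands still between calls to the robot, and variables do not carry over. Pictures are saved under pics/ and viewed, at most 10 in all, crops included, and the job is handed in when it is done.

```bash
mkdir -p pics; ls
python3 - <<'E'
from rig import bot, vision, workorder
import cv2
s=bot.read_state();print(s['time_s'],s['position'],s['tcp_rot'],s['opening'],bot.tip_extent)
for n in ("top","scene"):
    cv2.imwrite(f"pics/{n}0.png",cv2.resize(vision.capture(n)[...,::-1],(800,600)))
    print(n, vision.camera_model(n))
E
```

```text
pics
0.0 [ 0.20759944 -0.58865989  0.1914822 ] [[ 9.43148579e-01  3.32371200e-01 -3.78401046e-04]
 [ 3.32371228e-01 -9.43146225e-01  2.13642217e-03]
 [ 3.53197685e-04 -2.14073316e-03 -9.99997646e-01]] 1.0057161486872026 0.008
top {'camera_matrix': array([[404.56152834,   0.        , 254.92333578],
       [  0.        , 404.56152834, 189.37634073],
       [  0.        ,   0.        ,   1.        ]]), 'dist_coeffs': array([0.03580351, 0.        , 0.        , 0.        , 0.        ]), 'camera_from_world': array([[ 0.02273903, -0.99968367,  0.01074696, -0.01112721],
       [ 0.9803732 ,  0.02440293,  0.19563457, -0.48917874],
       [-0.19583494,  0.0060875 ,  0.98061798, -1.30485029],
       [ 0.        ,  0.        ,  0.        ,  1.        ]])}
scene {'camera_matrix': array([[383.13126923,   0.        , 255.76886039],
       [  0.        , 383.13126923, 189.8038172 ],
       [  0.        ,   0.        ,   1.        ]]), 'dist_coeffs': array([0.04151908, 0.        , 0.        , 0.        , 0.        ]), 'camera_from_world': array([[ 0.11098095,  0.99377566,  0.00965239, -0.05976352],
       [-0.60642763,  0.06002242,  0.79287   ,  0.22640598],
       [ 0.78735555, -0.09384694,  0.60931436, -1.44035455],
       [ 0.        ,  0.        ,  0.        ,  1.        ]])}
```

View pics/top0.png

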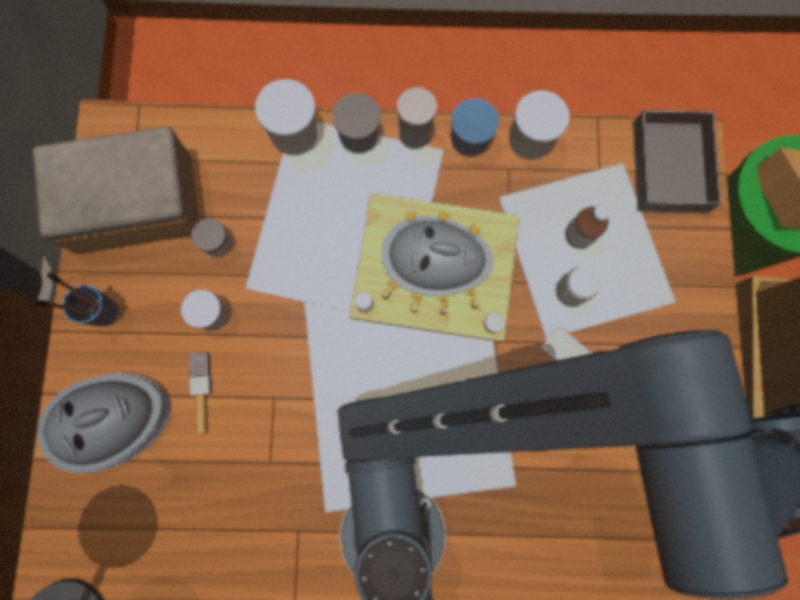

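View pics/scene0.png

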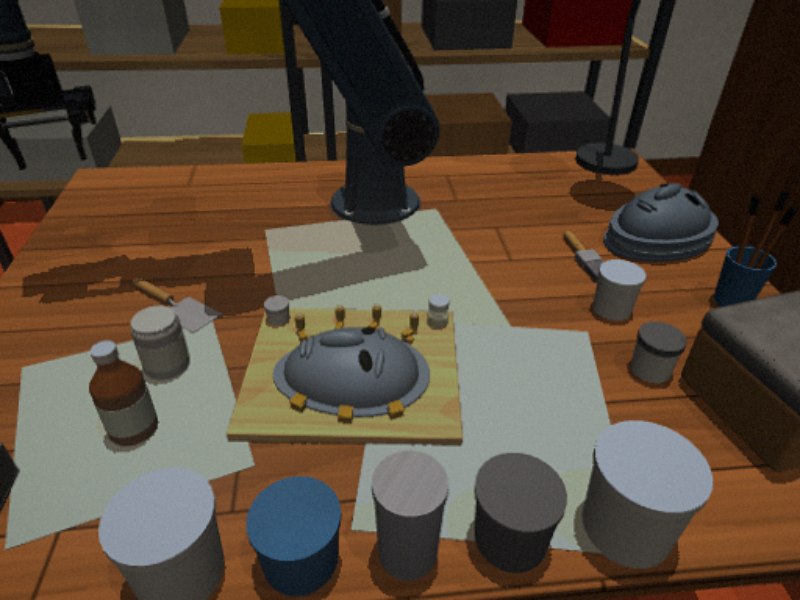

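The top view (800x600) shows the board with corners near (370,195), (518,213), (505,340), (352,318). The clips run along its near edge, from the chin at right (475,303) to the brow at left (387,294). The tin is at (495,323) and the jar at (363,302). Next I'll enlarge this area.

```bash
cat > h.py <<'E'
import numpy as np, cv2
def ray(m,px):
    K,D,T=m['camera_matrix'],m['dist_coeffs'],m['camera_from_world']
    u=cv2.undistortPoints(np.array([[px]],float),K,D)[0,0]
    R,t=T[:3,:3],T[:3,3]
    return -R.T@t, R.T@np.array([u[0],-u[1],-1.])
def atz(m,px,z):
    c,d=ray(m,px); return c+d*(z-c[2])/d[2]
def proj(m,p):
    T=m['camera_from_world'];q=T[:3,:3]@np.array(p)+T[:3,3]
    return cv2.projectPoints(np.array([[q[0],-q[1],-q[2]]]),np.zeros(3),np.zeros(3),m['camera_matrix'],m['dist_coeffs'])[0][0,0]
E
python3 - <<'E'
from rig import vision
import cv2,numpy as np
from h import *
im=vision.capture("top")[...,::-1]
cv2.imwrite("pics/c1.png",cv2.resize(im[118:223,218:338],None,fx=6.5,fy=5.7*6.5/5.7*0+5.7,interpolation=cv2.INTER_CUBIC))
m=vision.camera_model("top")
for p in [(370,195),(518,213),(505,340),(352,318)]: print(atz(m,np.array(p)*.64,.018).round(4))
for p in [(475,303),(444,310),(415,308),(387,294)]: print(atz(m,np.array(p)*.64,.04).round(4))
E
```

```text
[0.7261 0.0695 0.018 ]
[ 0.6921 -0.2644  0.018 ]
[ 0.404  -0.2324  0.018 ]
[0.4439 0.0998 0.018 ]
[ 0.4795 -0.1648  0.04  ]
[ 0.4626 -0.0982  0.04  ]
[ 0.4654 -0.0359  0.04  ]
[0.4945 0.0249 0.04  ]
```

View pics/c1.png

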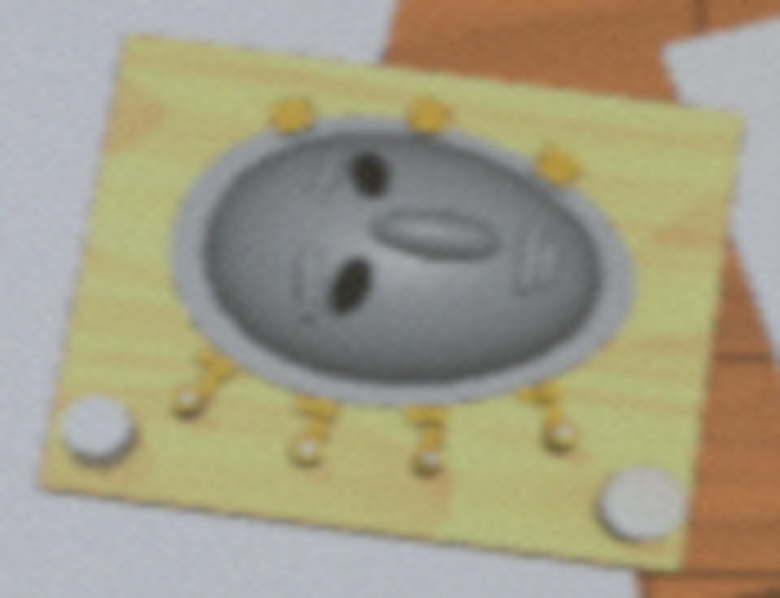

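The crop (scale 6.5 x 5.7, origin 218,118) shows these points, from chin to brow:

| | Clip 1 | Clip 2 | Clip 3 | Clip 4 |
|---|---|---|---|---|
| Peg top | (558,430) | (428,456) | (306,448) | (186,398) |
| Pivot | (540,395) | (427,412) | (317,408) | (216,364) |

All four handles point outward.

Run:
```python
from rig import bot,vision
from h import *
m=vision.camera_model("top")
f=lambda p,z:atz(m,(p[0]/6.5+218-.42,p[1]/5.7+118-.42),z).round(4)
for p in [(558,430),(428,456),(306,448),(186,398)]: print('peg',f(p,.054))
for p in [(540,395),(427,412),(317,408),(216,364)]: print('piv',f(p,.032))
print('tin',f((640,500),.054),'jar',f((97,428),.068))
w=vision.camera_model("wrist");s=bot.read_state();R=np.array(s['tcp_rot']);T=w['camera_from_world']
c=-T[:3,:3].T@T[:3,3]
print('cam in tool',R.T@(c-s['position']),'look in tool',R.T@-T[2,:3],w['camera_matrix'][0,0])
d=np.array([.45,-.085,.27])-s['position'];print('shift in tool',R.T@d*1000)
```

```text
peg [ 0.4798 -0.1611  0.054 ]
peg [ 0.4628 -0.0947  0.054 ]
peg [ 0.466  -0.0323  0.054 ]
peg [0.4942 0.0298 0.054 ]
piv [ 0.5051 -0.1545  0.032 ]
piv [ 0.4933 -0.0956  0.032 ]
piv [ 0.4943 -0.0383  0.032 ]
piv [0.5197 0.015  0.032 ]
tin [ 0.4395 -0.2028  0.054 ] jar [0.4725 0.0741 0.068 ]
cam in tool [ 0.06658927  0.00076805 -0.19110339] look in tool [-0.24524489  0.00151759  0.96945997] 279.6598531415583
shift in tool [ 396.06185684 -394.78722956  -77.55863084]
```

```bash
python3 -m handwheel '[{"xyz":[40,-40,0],"delta_rot":[0,0,0.09],"hand":1},{"xyz":[85,-82,0],"delta_rot":[0,0,0.18],"hand":1},{"xyz":[127,-123,0],"delta_rot":[0,0,0.27],"hand":1},{"xyz":[170,-164,0],"delta_rot":[0,0,0.36],"hand":1},{"xyz":[211,-203,0],"delta_rot":[0,0,0.457],"hand":1}]'
python3 - <<'E'
from rig import bot
import numpy as np
s=bot.read_state();R=np.array(s['tcp_rot']);print(R.round(3),R.T@(np.array([.47,-.065,.17])-s['position'])*1000)
E
```

```text
time_s: 0.78
position: [0.3398, -0.3259, 0.1924]
tcp_rot: [[0.993, -0.121, 0.0], [-0.121, -0.993, 0.0], [0.0, -0.0, -1.0]]
force: [1.0, -0.0, 0.6]
opening: 0.518
grasp_force: 0.0
[[ 0.993 -0.121  0.   ]
 [-0.121 -0.993  0.   ]
 [ 0.    -0.    -1.   ]] [  97.53204096 -274.78101908   22.46673387]
```

```bash
python3 -m handwheel '[{"xyz":[20,-55,4],"delta_rot":[0,0,0],"hand":1},{"xyz":[40,-110,9],"delta_rot":[0,0,0],"hand":1},{"xyz":[60,-165,14],"delta_rot":[0,0,0],"hand":1},{"xyz":[80,-220,18],"delta_rot":[0,0,0],"hand":1},{"xyz":[98,-275,22],"delta_rot":[0,0,0],"hand":1}]'; python3 -m handwheel '[{"xyz":[0,0,0],"delta_rot":[0,0,0],"hand":1},{"xyz":[0,0,0],"delta_rot":[0,0,0],"hand":1},{"xyz":[0,0,0],"delta_rot":[0,0,0],"hand":1},{"xyz":[0,0,0],"delta_rot":[0,0,0],"hand":1},{"xyz":[0,0,0],"delta_rot":[0,0,0],"hand":1}]'
python3 - <<'E'
from rig import bot,vision
import cv2,pickle
m=vision.camera_model("wrist");im=vision.capture("wrist");pickle.dump((m,im),open("w1.pkl","wb"))
cv2.imwrite("pics/w1.png",cv2.resize(im[...,::-1],(800,600)))
E
```

```text
time_s: 1.4
position: [0.4699, -0.0646, 0.1703]
tcp_rot: [[0.993, -0.118, 0.0], [-0.118, -0.993, -0.0], [0.001, 0.0, -1.0]]
force: [1.1, -1.1, -0.1]
opening: 0.022
grasp_force: 0.0
time_s: 2.02
position: [0.4689, -0.0673, 0.1705]
tcp_rot: [[0.993, -0.12, 0.0], [-0.12, -0.993, -0.0], [0.0, 0.0, -1.0]]
force: [0.1, -0.1, 0.1]
opening: 0.002
grasp_force: 0.0
```

View pics/w1.png

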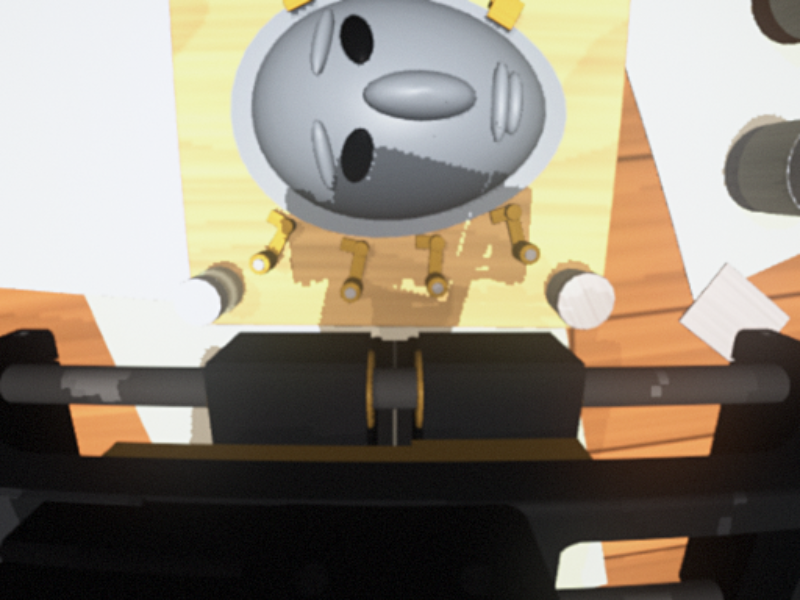

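The wrist view shows the peg tops (light discs) at about (530,255), (437,286), (351,290) and (260,264) for clips 1 to 4. Bosses are near (512,212), (435,243), (357,245) and (285,224). The finger tips are at (395,333). I'll take an enlarged crop to localize these better.

Run:
```python
import pickle,cv2
m,im=pickle.load(open("w1.pkl","rb"))
cv2.imwrite("pics/w1c.png",cv2.resize(im[122:222,150:350,::-1],None,fx=4,fy=4,interpolation=cv2.INTER_CUBIC))
```

```text
(no output)
```

View pics/w1c.png

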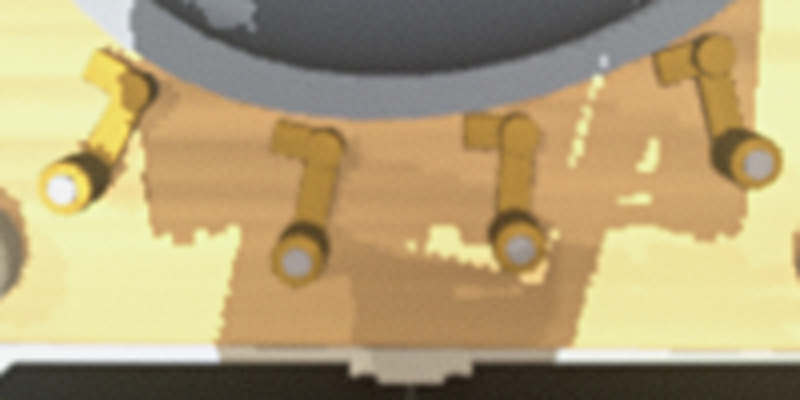

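The crop (4x, origin 150,122) puts the peg tops at (759,163), (519,248), (297,262) and (63,190). The bosses are at (714,55), (519,132), (323,146) and (138,90). The closed fingertip is the light piece spanning 350..472 x 345..385.

Run:
```python
import pickle
from h import *
m,im=pickle.load(open("w1.pkl","rb"))
f=lambda p,z:atz(m,(p[0]/4+150-.4,p[1]/4+122-.4),z)
P=[f(p,.054) for p in [(759,163),(519,248),(297,262),(63,190)]]
B=[f(p,.036) for p in [(714,55),(519,132),(323,146),(138,90)]]
for p,b in zip(P,B): print(p.round(4),b.round(4),np.hypot(*(p-b)[:2]).round(4),np.degrees(np.arctan2(*(p-b)[1::-1])).round(1))
print([np.hypot(*(B[i+1]-B[i])[:2]).round(4) for i in range(3)])
for q in [(350,345),(472,345),(380,385),(440,385)]: print('tip',f(q,.1625).round(4))
```

```text
[ 0.4804 -0.1676  0.054 ] [ 0.5101 -0.1614  0.036 ] 0.0303 -168.3
[ 0.4642 -0.0987  0.054 ] [ 0.4945 -0.1034  0.036 ] 0.0306 171.2
[ 0.4677 -0.036   0.054 ] [ 0.4972 -0.0462  0.036 ] 0.0312 161.0
[0.496  0.0262 0.054 ] [0.5199 0.0048 0.036 ] 0.032 138.2
[np.float64(0.0601), np.float64(0.0572), np.float64(0.0558)]
tip [ 0.4746 -0.0576  0.1625]
tip [ 0.4719 -0.0802  0.1625]
tip [ 0.4661 -0.0622  0.1625]
tip [ 0.4648 -0.0734  0.1625]
```

```bash
cat > plan.py <<'E'
import numpy as np
from rig import bot
P=np.array([[.4804,-.1676],[.4642,-.0987],[.4677,-.0360],[.4960,.0262]])
B=np.array([[.5101,-.1614],[.4945,-.1034],[.4972,-.0462],[.5199,.0048]])
HX,HY,Z=9.0,11.0,.047
def frame(k):
    n=P[k]-B[k];n/=np.linalg.norm(n);s=np.array([n[1],-n[0]])   # clockwise
    c=(P[k]+B[k])/2-.015*n
    return c,s,n
def loc(k,a,b):
    c,s,n=frame(k); return c+(a*s+b*n)/1e3
def centre(th,hx=None,hy=None):
    hx=hx or HX;hy=hy or HY
    t=np.array([np.cos(th),-np.sin(th)]);p=30*np.array([np.sin(th),np.cos(th)])
    return p-8*t-np.array([hy*hy*t[0],hx*hx*t[1]])/np.hypot(hy*t[0],hx*t[1])
def row(xy,k,z=Z):   # shift in tool axes (mm), turn about z to align tool -y with s of clip k
    st=bot.read_state();R=np.array(st['tcp_rot']);d=np.array([*xy,z])-st['position']
    s=frame(k)[1];t=R.T@np.array([-s[0],-s[1],0])
    print((R.T@d*1000).round(1),'rz',round(np.arctan2(-t[0],t[1]),3))
E
python3 - <<'E'
from plan import *
row(loc(0,-24,29),0,.11);row(loc(0,-24,29),0)
E
```

```text
[ 32.2 120.8  60.5] rz -0.326
[ 32.2 120.8 123.5] rz -0.326
```

```bash
python3 -m handwheel '[{"xyz":[8,35,0],"delta_rot":[0,0,-0.1],"hand":1},{"xyz":[18,75,0],"delta_rot":[0,0,-0.2],"hand":1},{"xyz":[28,105,0],"delta_rot":[0,0,-0.326],"hand":1},{"xyz":[32.2,120.8,30],"delta_rot":[0,0,-0.326],"hand":1},{"xyz":[32.2,120.8,60],"delta_rot":[0,0,-0.326],"hand":1}]'; python3 -m handwheel '[{"xyz":[0,0,20],"delta_rot":[0,0,0],"hand":1},{"xyz":[0,0,45],"delta_rot":[0,0,0],"hand":1},{"xyz":[0,0,63],"delta_rot":[0,0,0],"hand":1},{"xyz":[0,0,63],"delta_rot":[0,0,0],"hand":1},{"xyz":[0,0,63],"delta_rot":[0,0,0],"hand":1}]'
python3 - <<'E'
from plan import *
row(loc(0,-24,29),0)
for d in np.arange(0,86,9.5): row(loc(0,*centre(np.radians(d))),0)
E
```

```text
time_s: 2.7
position: [0.4876, -0.1924, 0.1102]
tcp_rot: [[0.979, 0.204, 0.002], [0.204, -0.979, -0.002], [0.002, 0.002, -1.0]]
force: [-0.1, 0.4, -0.2]
opening: 0.006
grasp_force: 0.0
time_s: 3.32
position: [0.4872, -0.1905, 0.048]
tcp_rot: [[0.979, 0.206, 0.001], [0.206, -0.979, -0.001], [0.001, 0.001, -1.0]]
force: [-0.3, 0.8, 0.3]
opening: 0.003
grasp_force: 0.0
[-0.8  0.2  1. ] rz 0.002
[-1.7 -4.8  0.9] rz 0.002
[ -3.9 -10.    0.9] rz 0.002
[ -5.1 -15.4   0.9] rz 0.002
[ -5.6 -21.1   0.9] rz 0.002
[ -5.1 -26.7   0.9] rz 0.002
[ -3.9 -32.3   0.9] rz 0.002
[ -1.8 -37.8   0.9] rz 0.002
[  1.1 -43.    0.9] rz 0.002
[  4.7 -47.8   0.9] rz 0.002
[  9.  -52.    0.9] rz 0.002
```

```bash
python3 -m handwheel '[{"xyz":[-1.7,-5,1],"delta_rot":[0,0,0],"hand":1},{"xyz":[-3.9,-10,1],"delta_rot":[0,0,0],"hand":1},{"xyz":[-5.1,-15.5,1],"delta_rot":[0,0,0],"hand":1},{"xyz":[-5.6,-21,1],"delta_rot":[0,0,0],"hand":1},{"xyz":[-5.1,-26.7,1],"delta_rot":[0,0,0],"hand":1}]'; python3 -m handwheel '[{"xyz":[1.2,-5.6,0],"delta_rot":[0,0,0],"hand":1},{"xyz":[3.3,-11.1,0],"delta_rot":[0,0,0],"hand":1},{"xyz":[6.2,-16.3,0],"delta_rot":[0,0,0],"hand":1},{"xyz":[9.8,-21.1,0],"delta_rot":[0,0,0],"hand":1},{"xyz":[9.8,-21.1,0],"delta_rot":[0,0,0],"hand":1}]'
python3 - <<'E'
from plan import *
from rig import vision
import cv2,pickle
m=vision.camera_model("wrist");im=vision.capture("wrist");pickle.dump((m,im),open("w2.pkl","wb"))
cv2.imwrite("pics/w2.png",cv2.resize(im[90:290,130:380,::-1],(750,600)))
for d in (76,85.5,90): row(loc(0,*centre(np.radians(d))),0)
E
```

```text
time_s: 3.95
position: [0.4762, -0.1646, 0.0465]
tcp_rot: [[0.978, 0.206, 0.0], [0.206, -0.978, -0.0], [0.0, 0.0, -1.0]]
force: [0.1, 0.3, -0.4]
opening: 0.006
grasp_force: 0.0
time_s: 4.58
position: [0.4817, -0.1419, 0.0464]
tcp_rot: [[0.978, 0.207, 0.0], [0.207, -0.978, -0.0], [0.0, 0.0, -1.0]]
force: [-0.2, -0.1, -0.3]
opening: 0.005
grasp_force: 0.0
[ 0.1  0.6 -0.6] rz 0.003
[ 4.4 -3.6 -0.6] rz 0.003
[ 6.7 -5.4 -0.6] rz 0.003
```

View pics/w2.png

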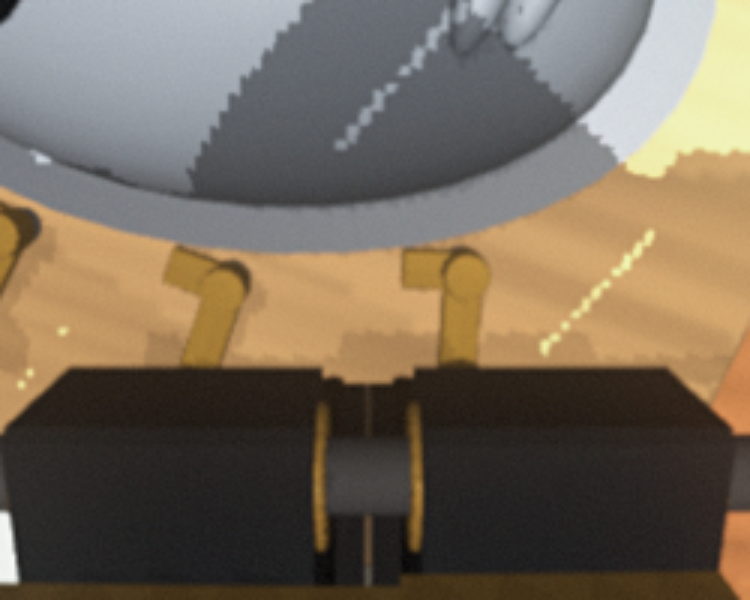

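The crop (3x, origin 130,90) shows a boss at (465,270) and another at (232,280), both with open handles. I need to know which clips these are.

Run:
```python
import pickle
from plan import *; from h import *
m,im=pickle.load(open("w2.pkl","rb"))
for q in [(465,270),(232,280)]: print(atz(m,(q[0]/3+130,q[1]/3+90),.036).round(4))
for k in range(4):
  print(k,((proj(m,[*B[k],.036])-[130,90])*3).round(),((proj(m,[*P[k],.054])-[130,90])*3).round())
print(((proj(m,[.4817,-.1419,.039])-[130,90])*3).round())
```

```text
[ 0.5114 -0.1614  0.036 ]
[ 0.497  -0.1059  0.036 ]
0 [464. 275.] [468. 418.]
1 [220. 288.] [167. 424.]
2 [ -6. 230.] [-93. 356.]
3 [-199.   97.] [-340.  186.]
[362. 371.]
```

```bash
python3 -m handwheel '[{"xyz":[-3,0,0],"delta_rot":[0,0,0],"hand":1},{"xyz":[-4,0,-20],"delta_rot":[0,0,0],"hand":1},{"xyz":[-10,0,-45],"delta_rot":[0,0,0],"hand":1},{"xyz":[-20,0,-65],"delta_rot":[0,0,0],"hand":1},{"xyz":[-20,0,-65],"delta_rot":[0,0,0],"hand":1}]';  python3 - <<'E'
from rig import vision
import cv2,pickle,numpy as np
m=vision.camera_model("wrist");im=vision.capture("wrist");pickle.dump((m,im),open("w3.pkl","wb"))
sc=vision.capture("scene")[...,::-1][180:260,150:310]
a=cv2.resize(im[90:290,110:380,::-1],(800,593),interpolation=cv2.INTER_CUBIC)[:340]
b=cv2.resize(sc,(500,250),interpolation=cv2.INTER_CUBIC)
o=np.zeros((592,800,3),np.uint8);o[:340]=a;o[342:592,:500]=b
cv2.imwrite("pics/w3.png",o)
E
```

```text
time_s: 5.25
position: [0.4621, -0.1471, 0.1126]
tcp_rot: [[0.979, 0.205, 0.002], [0.205, -0.979, -0.001], [0.002, 0.002, -1.0]]
force: [0.9, -0.1, 1.0]
opening: 0.003
grasp_force: 0.0
```

View pics/w3.png

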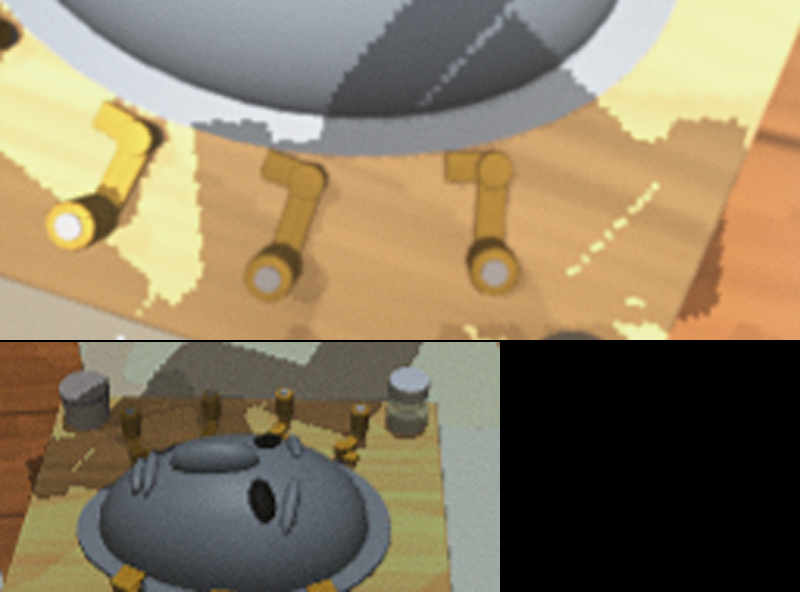

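Run:
```python
import pickle
from plan import *; from h import *
m,im=pickle.load(open("w3.pkl","rb"))
st=bot.read_state();print(st['position'],st['joint_positions'])
f=lambda q:(q[0]/2.963+110-.3,q[1]/2.965+90-.3)
for q in [(495,273),(268,280),(68,227)]: print(atz(m,f(q),.054).round(4))
for q in [(496,168),(314,183),(143,133)]: print(atz(m,f(q),.036).round(4))
t=np.array(st['position']);R=np.array(st['tcp_rot'])
for z in (-50,-20,0,8): print(z,((proj(m,t+R@np.array([0,0,z/1e3]))-[110,90])*2.963).round())
import cv2
cv2.imwrite("pics/w3b.png",np.hstack([cv2.resize(im[170:300,150:350,::-1],(600,390),interpolation=cv2.INTER_CUBIC)]))
# independent check with the top camera crop
```

```text
[ 0.46185749 -0.14662377  0.11121012] [-3.08577837e+01  2.68416425e+01  1.06569800e+02  5.32403183e-03
  4.65794568e+01  4.72684870e+01]
[ 0.4801 -0.1675  0.054 ]
[ 0.4635 -0.0994  0.054 ]
[ 0.4673 -0.036   0.054 ]
[ 0.5103 -0.1625  0.036 ]
[ 0.4936 -0.1062  0.036 ]
[ 0.4982 -0.0496  0.036 ]
-50 [414. 462.]
-20 [414. 404.]
0 [415. 374.]
8 [415. 364.]
```

View pics/w3b.png

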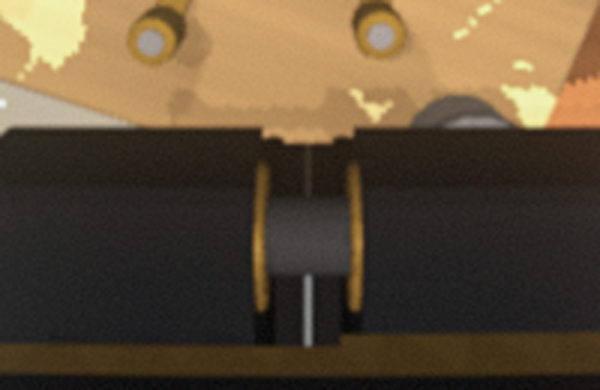

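Clip 1 hasn't moved, so the finger passed without contact. The wrist view shows no fingertip where the TCP should be at (307,128). I'll check the fingertip's true height from the side with the scene camera.

Run:
```python
import pickle
from plan import *; from h import *
from rig import vision
m=vision.camera_model("scene");im=vision.capture("scene")[...,::-1].copy()
st=bot.read_state();t=np.array(st['position']);R=np.array(st['tcp_rot'])
f=lambda q:(q[0]/3.125+150-.3,q[1]/3.125+180-.3)
for q in [(131,68),(210,51),(285,49),(360,66)]: print(atz(m,f(q),.054).round(4))
c=proj(m,t);x0,y0=int(c[0])-80,int(c[1])-75;print(c,x0,y0)
pts={k:((proj(m,t+R@np.array(k)/1e3)-[x0,y0])*5).round() for k in [(0,0,8),(0,0,0),(0,0,-62),(9.5,15,8),(9.5,-15,8)]}
print(pts)
cr=cv2.resize(im[y0:y0+120,x0:x0+160],None,fx=5,fy=5,interpolation=cv2.INTER_CUBIC)
cr=cv2.convertScaleAbs(cr,alpha=1.8,beta=20)
for p in pts.values(): cv2.circle(cr,(int(p[0]),int(p[1])),3,(0,0,255),-1)
cv2.imwrite("pics/s1.png",cr)
```

```text
[ 0.4785 -0.1647  0.054 ]
[ 0.462  -0.0975  0.054 ]
[ 0.4656 -0.0329  0.054 ]
[0.4952 0.0288 0.054 ]
[196.83565925 179.97764186] 116 104
{(0, 0, 8): array([405., 392.]), (0, 0, 0): array([404., 380.]), (0, 0, -62): array([394., 280.]), (9.5, 15, 8): array([380., 408.]), (9.5, -15, 8): array([438., 397.])}
```

View pics/s1.png

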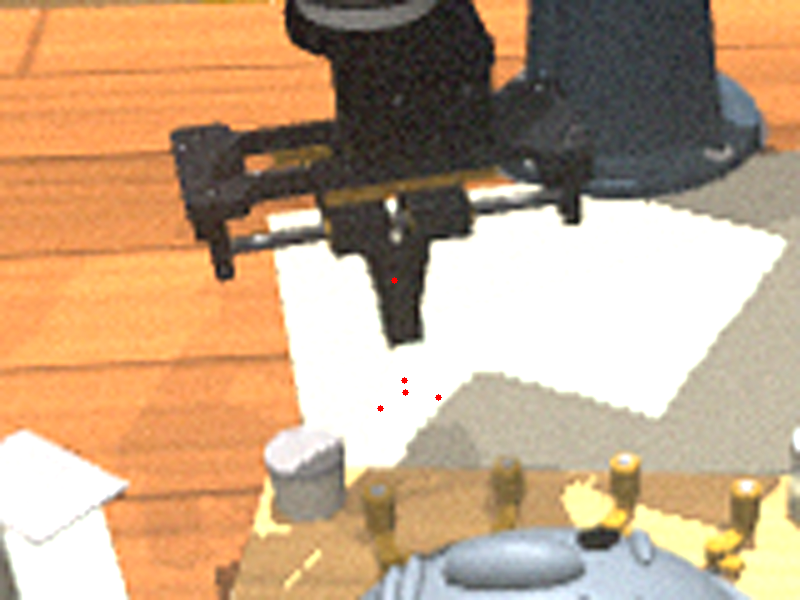

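The scene crop shows the closed fingertip ending at (405,345), while the stated tip projects to (405,392). The gripper therefore sits about 27 mm higher than stated, and the tip passed above the pegs. I'll work lower by that amount, with a closed tip about 18 mm wide.

```bash
sed -i 's/^HX.*/HX,HY,Z=9.0,9.0,.020/' plan.py
python3 - <<'E'
from plan import *
row(loc(0,-24,29),0,.07);row(loc(0,-24,29),0)
E
```

```text
[15.1 48.6 40.8] rz 0.002
[15.1 48.6 90.8] rz 0.002
```

```bash
python3 -m handwheel '[{"xyz":[8,25,0],"delta_rot":[0,0,0],"hand":1},{"xyz":[15,48.5,0],"delta_rot":[0,0,0],"hand":1},{"xyz":[15,48.5,20],"delta_rot":[0,0,0],"hand":1},{"xyz":[15,48.5,40],"delta_rot":[0,0,0],"hand":1},{"xyz":[15,48.5,60],"delta_rot":[0,0,0],"hand":1}]'; python3 -m handwheel '[{"xyz":[0,0,9],"delta_rot":[0,0,0],"hand":1},{"xyz":[0,0,18],"delta_rot":[0,0,0],"hand":1},{"xyz":[0,0,26],"delta_rot":[0,0,0],"hand":1},{"xyz":[0,0,30],"delta_rot":[0,0,0],"hand":1},{"xyz":[0,0,30],"delta_rot":[0,0,0],"hand":1}]'
python3 - <<'E'
from plan import *
row(loc(0,-24,29),0)
for d in np.arange(0,86,9.5): row(loc(0,*centre(np.radians(d))),0)
E
```

```text
time_s: 6.02
position: [0.4864, -0.1906, 0.0496]
tcp_rot: [[0.978, 0.206, -0.001], [0.206, -0.978, 0.001], [-0.001, -0.001, -1.0]]
force: [0.1, -0.2, 0.0]
opening: 0.003
grasp_force: 0.0
time_s: 6.65
position: [0.4866, -0.1908, 0.0214]
tcp_rot: [[0.978, 0.206, -0.0], [0.206, -0.978, 0.0], [-0.0, -0.0, -1.0]]
force: [0.4, 0.1, -0.3]
opening: 0.005
grasp_force: 0.0
[-0.2 -0.   1.4] rz 0.002
[-1.2 -7.   1.4] rz 0.002
[ -3.5 -12.2   1.4] rz 0.002
[ -5.  -17.7   1.4] rz 0.002
[ -5.6 -23.4   1.4] rz 0.002
[ -5.2 -29.1   1.4] rz 0.002
[ -3.9 -34.6   1.4] rz 0.002
[ -1.7 -39.9   1.4] rz 0.002
[  1.4 -44.7   1.4] rz 0.002
[  5.2 -49.    1.4] rz 0.002
[  9.6 -52.6   1.4] rz 0.002
```

```bash
python3 -m handwheel '[{"xyz":[-1.2,-7,1],"delta_rot":[0,0,0],"hand":1},{"xyz":[-3.5,-12.2,1],"delta_rot":[0,0,0],"hand":1},{"xyz":[-5,-17.7,1],"delta_rot":[0,0,0],"hand":1},{"xyz":[-5.6,-23.4,1],"delta_rot":[0,0,0],"hand":1},{"xyz":[-5.2,-29,1],"delta_rot":[0,0,0],"hand":1}]'
python3 - <<'E'
from rig import bot
s=bot.read_state();print(s['force'])
E
```

```text
time_s: 7.28
position: [0.4757, -0.1634, 0.0206]
tcp_rot: [[0.978, 0.206, 0.001], [0.206, -0.978, -0.001], [0.0, 0.001, -1.0]]
force: [0.5, -1.8, 0.1]
opening: 0.007
grasp_force: 0.9
[ 0.48991922 -1.80229702  0.14541973]
```

Contact at about 1.9 N, as expected, so I'll continue the arc.

```bash
python3 -m handwheel '[{"xyz":[1.3,-5.5,0],"delta_rot":[0,0,0],"hand":1},{"xyz":[3.5,-10.8,0],"delta_rot":[0,0,0],"hand":1},{"xyz":[6.6,-15.6,0],"delta_rot":[0,0,0],"hand":1},{"xyz":[10.4,-20,0],"delta_rot":[0,0,0],"hand":1},{"xyz":[14.8,-23.5,0],"delta_rot":[0,0,0],"hand":1}]'
python3 - <<'E'
from rig import vision
from plan import *
import cv2,pickle
m=vision.camera_model("wrist");im=vision.capture("wrist");pickle.dump((m,im),open("w4.pkl","wb"))
print(bot.read_state()['force'])
for d in (76,85.5,90): row(loc(0,*centre(np.radians(d))),0)
from h import *
# detect clip 1 handle: brass saturation sampled along candidate directions, z=.029, r=10..18 mm
c,s,n=frame(0);hsv=cv2.cvtColor(im,cv2.COLOR_RGB2HSV)
for th in range(-5,96,5):
    a=np.radians(th);v=[]
    for r in (12,15,18):
        u=proj(m,[*(c+(r*np.sin(a)*s+r*np.cos(a)*n)/1e3),.029]);v.append(hsv[int(round(u[1])),int(round(u[0]))].tolist())
    print(th,v)
E
```

```text
time_s: 7.9
position: [0.48, -0.1355, 0.0199]
tcp_rot: [[0.978, 0.209, -0.011], [0.209, -0.978, 0.003], [-0.01, -0.006, -1.0]]
force: [-15.8, -7.5, 6.8]
opening: 0.005
grasp_force: 8.1
[-11.704406    -4.85401043   5.05679211]
[ 0.6  6.8 -0.2] rz 0.005
[ 5.   3.2 -0.2] rz 0.005
[ 7.3  1.8 -0.2] rz 0.005
-5 [[16, 123, 188], [16, 126, 188], [13, 121, 57]]
0 [[16, 125, 190], [17, 128, 188], [15, 107, 57]]
5 [[17, 125, 187], [16, 127, 186], [17, 116, 55]]
10 [[16, 126, 186], [17, 125, 187], [14, 116, 55]]
15 [[16, 124, 189], [16, 128, 188], [14, 119, 58]]
20 [[16, 127, 187], [17, 129, 195], [16, 126, 117]]
25 [[16, 124, 193], [17, 123, 209], [16, 125, 171]]
30 [[16, 123, 203], [16, 125, 208], [16, 125, 189]]
35 [[17, 122, 207], [17, 123, 209], [17, 125, 196]]
40 [[17, 121, 210], [17, 121, 208], [17, 128, 192]]
45 [[16, 123, 212], [17, 123, 209], [16, 125, 182]]
50 [[17, 123, 207], [16, 123, 210], [16, 125, 182]]
55 [[18, 148, 172], [17, 126, 201], [16, 124, 183]]
60 [[19, 169, 171], [18, 147, 166], [16, 124, 185]]
65 [[19, 169, 169], [19, 174, 167], [19, 168, 161]]
70 [[19, 170, 170], [19, 172, 168], [19, 167, 171]]
75 [[19, 167, 176], [19, 169, 174], [19, 170, 171]]
80 [[19, 170, 175], [19, 166, 175], [19, 171, 173]]
85 [[19, 170, 176], [19, 168, 178], [19, 165, 176]]
90 [[19, 167, 179], [19, 171, 177], [19, 171, 167]]
95 [[19, 169, 167], [19, 166, 141], [16, 125, 172]]
```

Clip 1 is at its stop, at about 78° from its starting direction. It must have started partly swung in, so my arc overran and pressed to about 17 N. I'm backing off now.

```bash
python3 -m handwheel '[{"xyz":[-5,-1,0],"delta_rot":[0,0,0],"hand":1},{"xyz":[-8,-1,0],"delta_rot":[0,0,0],"hand":1},{"xyz":[-12,-1,0],"delta_rot":[0,0,0],"hand":1},{"xyz":[-13,-1,0],"delta_rot":[0,0,0],"hand":1},{"xyz":[-13,-1,0],"delta_rot":[0,0,0],"hand":1}]'
cat >> plan.py <<'E'
def handle(m,im,k,lo=-30,hi=111):
    import cv2
    from h import proj
    c,s,n=frame(k);hsv=cv2.cvtColor(im,cv2.COLOR_RGB2HSV)
    for r in (12,15,18,21):
        g=[]
        for th in range(lo,hi,2):
            a=np.radians(th);u=proj(m,[*(c+(r*np.sin(a)*s+r*np.cos(a)*n)/1e3),.029]).round().astype(int)
            if hsv[u[1],u[0],1]>150: g.append(th)
        print(k+1,r,g[:1],g[-1:],len(g),np.mean(g) if g else None)
E
python3 - <<'E'
from rig import vision
from plan import *
import pickle
st=bot.read_state();print(st['force'],st['position'])
m=vision.camera_model("wrist");im=vision.capture("wrist");pickle.dump((m,im),open("w5.pkl","wb"))
handle(m,im,0); handle(m,im,1)
m0,im0=pickle.load(open("w1.pkl","rb"))
print('mask/rest w1')
for k in range(4): handle(m0,im0,k,-40,60)
E
```

```text
time_s: 8.57
position: [0.4725, -0.1393, 0.0205]
tcp_rot: [[0.979, 0.206, 0.0], [0.206, -0.979, -0.0], [0.0, 0.0, -1.0]]
force: [0.3, 0.7, 0.2]
opening: 0.003
grasp_force: 0.0
[0.32058075 0.72831156 0.20620094] [ 0.47250567 -0.13929684  0.02048282]
1 12 [56] [98] 22 77.0
1 15 [60] [94] 18 77.0
1 18 [64] [90] 14 77.0
1 21 [64] [88] 13 76.0
2 12 [-24] [110] 46 43.0
2 15 [-20] [106] 37 42.270270270270274
2 18 [-14] [14] 15 0.0
2 21 [-14] [12] 14 -1.0
mask/rest w1
1 12 [-20] [20] 21 0.0
1 15 [-18] [14] 17 -2.0
1 18 [-12] [14] 14 1.0
1 21 [-10] [12] 12 1.0
2 12 [-24] [22] 24 -1.0
2 15 [-20] [16] 19 -2.0
2 18 [-12] [12] 13 0.0
2 21 [-12] [10] 12 -1.0
3 12 [-20] [20] 21 0.0
3 15 [-18] [18] 19 0.0
3 18 [-14] [12] 14 -1.0
3 21 [-12] [12] 13 0.0
4 12 [-16] [-6] 5 -11.2
4 15 [-14] [-12] 2 -13.0
4 18 [-12] [-12] 1 -12.0
4 21 [-10] [10] 11 0.0
```

Run:
```python
from plan import *
row(loc(1,-22,31),1)
for d in list(range(0,64,8))+[64,68,72,76]: print(d,end=' ');row(loc(1,*centre(np.radians(d),9.4,9.4)),1)
```

```text
[ -8.2 -21.1   0.5] rz 0.362
0 [ -5.6 -25.1   0.5] rz 0.362
8 [ -6.1 -29.9   0.5] rz 0.362
16 [ -5.9 -34.7   0.5] rz 0.362
24 [ -5.  -39.5   0.5] rz 0.362
32 [ -3.4 -44.1   0.5] rz 0.362
40 [ -1.3 -48.4   0.5] rz 0.362
48 [  1.5 -52.4   0.5] rz 0.362
56 [  4.8 -55.9   0.5] rz 0.362
64 [  8.5 -59.    0.5] rz 0.362
68 [ 10.5 -60.3   0.5] rz 0.362
72 [ 12.6 -61.5   0.5] rz 0.362
76 [ 14.8 -62.6   0.5] rz 0.362
```

```bash
python3 -m handwheel '[{"xyz":[-8,-12,0],"delta_rot":[0,0,0.05],"hand":1},{"xyz":[-7,-22,0],"delta_rot":[0,0,0.1],"hand":1},{"xyz":[-6.1,-30,0],"delta_rot":[0,0,0.1],"hand":1},{"xyz":[-5.9,-34.7,0],"delta_rot":[0,0,0.1],"hand":1},{"xyz":[-5,-39.5,0],"delta_rot":[0,0,0.1],"hand":1}]'
python3 - <<'E'
from plan import *
print(bot.read_state()['force'])
for d in [24,32,40,48,56,64,68,72,76]: print(d,end=' ');row(loc(1,*centre(np.radians(d),9.4,9.4)),1)
E
```

```text
time_s: 9.25
position: [0.4599, -0.1018, 0.0205]
tcp_rot: [[0.994, 0.108, 0.001], [0.108, -0.994, -0.001], [0.001, 0.001, -1.0]]
force: [-0.9, -1.5, -1.2]
opening: 0.006
grasp_force: 1.0
[-0.94233211 -1.53882909 -1.15546787]
24 [-0.3 -0.2  0.5] rz 0.262
32 [ 0.8 -4.9  0.5] rz 0.262
40 [ 2.5 -9.4  0.5] rz 0.262
48 [  4.8 -13.6   0.5] rz 0.262
56 [  7.7 -17.5   0.5] rz 0.262
64 [ 11.2 -20.9   0.5] rz 0.262
68 [ 13.  -22.5   0.5] rz 0.262
72 [ 15.  -23.8   0.5] rz 0.262
76 [ 17.1 -25.1   0.5] rz 0.262
```

```bash
python3 -m handwheel '[{"xyz":[0.8,-4.9,0],"delta_rot":[0,0,0],"hand":1},{"xyz":[2.5,-9.4,0],"delta_rot":[0,0,0],"hand":1},{"xyz":[4.8,-13.6,0],"delta_rot":[0,0,0],"hand":1},{"xyz":[7.7,-17.5,0],"delta_rot":[0,0,0],"hand":1},{"xyz":[9.5,-19.3,0],"delta_rot":[0,0,0],"hand":1}]'
python3 - <<'E'
from rig import vision
from plan import *
print(bot.read_state()['force'])
m=vision.camera_model("wrist");im=vision.capture("wrist");handle(m,im,1,20,111)
for d in [56,60,64,68,72,76]: print(d,end=' ');row(loc(1,*centre(np.radians(d),9.4,9.4)),1)
E
```

```text
time_s: 9.88
position: [0.4664, -0.0808, 0.0204]
tcp_rot: [[0.994, 0.108, -0.001], [0.108, -0.994, 0.0], [-0.001, -0.0, -1.0]]
force: [-2.4, -0.1, 0.8]
opening: 0.004
grasp_force: 0.7
[-2.36794659 -0.08813142  0.80174554]
2 12 [40] [88] 25 64.0
2 15 [46] [82] 19 64.0
2 18 [50] [78] 15 64.0
2 21 [52] [76] 13 64.0
56 [-1.3  2.7  0.4] rz 0.262
60 [0.4 0.9 0.4] rz 0.262
64 [ 2.1 -0.7  0.4] rz 0.262
68 [ 4.  -2.3  0.4] rz 0.262
72 [ 6.  -3.6  0.4] rz 0.262
76 [ 8.1 -4.9  0.4] rz 0.262
```

```bash
python3 -m handwheel '[{"xyz":[1,-0.5,0],"delta_rot":[0,0,0],"hand":1},{"xyz":[2,-1,0],"delta_rot":[0,0,0],"hand":1},{"xyz":[3,-1.5,0],"delta_rot":[0,0,0],"hand":1},{"xyz":[4,-2,0],"delta_rot":[0,0,0],"hand":1},{"xyz":[4,-2,0],"delta_rot":[0,0,0],"hand":1}]'
python3 - <<'E'
from rig import vision
from plan import *
print(bot.read_state()['force'])
m=vision.camera_model("wrist");im=vision.capture("wrist");handle(m,im,1,20,111)
E
```

```text
time_s: 10.55
position: [0.4704, -0.0789, 0.0204]
tcp_rot: [[0.994, 0.108, 0.0], [0.108, -0.994, 0.0], [0.0, -0.0, -1.0]]
force: [-0.6, 1.5, -0.5]
opening: 0.001
grasp_force: 0.6
[-0.63430889  1.46763645 -0.47346581]
2 12 [48] [94] 24 71.0
2 15 [54] [90] 19 72.0
2 18 [58] [88] 16 73.0
2 21 [60] [86] 14 73.0
```

```bash
python3 -m handwheel '[{"xyz":[0.6,0,0],"delta_rot":[0,0,0],"hand":1},{"xyz":[1.2,0,0],"delta_rot":[0,0,0],"hand":1},{"xyz":[1.5,0,0],"delta_rot":[0,0,0],"hand":1},{"xyz":[1.5,0,0],"delta_rot":[0,0,0],"hand":1},{"xyz":[1.5,0,0],"delta_rot":[0,0,0],"hand":1}]'
python3 - <<'E'
from rig import vision
from plan import *
print(bot.read_state()['force'])
m=vision.camera_model("wrist");im=vision.capture("wrist");handle(m,im,1,20,111)
E
```

```text
time_s: 11.22
position: [0.4717, -0.0787, 0.0204]
tcp_rot: [[0.994, 0.108, -0.0], [0.108, -0.994, 0.0], [-0.0, -0.0, -1.0]]
force: [-1.7, 0.4, -0.4]
opening: 0.006
grasp_force: 0.8
[-1.66700454  0.4358728  -0.39751495]
2 12 [52] [98] 24 75.0
2 15 [56] [92] 19 74.0
2 18 [60] [90] 16 75.0
2 21 [62] [88] 14 75.0
```

```bash
python3 -m handwheel '[{"xyz":[0.6,0,0],"delta_rot":[0,0,0],"hand":1},{"xyz":[1.2,0,0],"delta_rot":[0,0,0],"hand":1},{"xyz":[1.5,0,0],"delta_rot":[0,0,0],"hand":1},{"xyz":[1.5,0,0],"delta_rot":[0,0,0],"hand":1},{"xyz":[1.5,0,0],"delta_rot":[0,0,0],"hand":1}]'
python3 - <<'E'
from rig import vision
from plan import *
print(bot.read_state()['force'])
m=vision.camera_model("wrist");im=vision.capture("wrist");handle(m,im,1,20,111)
E
```

```text
time_s: 11.9
position: [0.4723, -0.0782, 0.0203]
tcp_rot: [[0.994, 0.108, -0.002], [0.108, -0.994, 0.001], [-0.002, -0.001, -1.0]]
force: [-4.2, 0.7, 1.1]
opening: 0.004
grasp_force: 2.5
[-4.17531653  0.6551654   1.0951774 ]
2 12 [52] [98] 24 75.0
2 15 [56] [92] 19 74.0
2 18 [60] [90] 16 75.0
2 21 [62] [88] 14 75.0
```

Clip 2 is at its stop at 75° (force rose to 4 N). Now clip 3.

Run:
```python
from plan import *
row(loc(2,-22,31),2)
for d in [0,8,16,24,32,40,48]: print(d,end=' ');row(loc(2,*centre(np.radians(d),9.4,9.4)),2)
```

```text
[ -9.8 -22.7   0.3] rz 0.441
0 [ -6.9 -26.4   0.3] rz 0.441
8 [ -7.  -31.2   0.4] rz 0.441
16 [ -6.4 -36.    0.4] rz 0.441
24 [ -5.1 -40.7   0.4] rz 0.441
32 [ -3.2 -45.2   0.4] rz 0.441
40 [ -0.7 -49.3   0.4] rz 0.441
48 [  2.3 -53.1   0.4] rz 0.441
```

```bash
python3 -m handwheel '[{"xyz":[-8,-2,0],"delta_rot":[0,0,0],"hand":1},{"xyz":[-11,-12,0],"delta_rot":[0,0,0.15],"hand":1},{"xyz":[-11,-23,0],"delta_rot":[0,0,0.3],"hand":1},{"xyz":[-8,-31.2,0],"delta_rot":[0,0,0.33],"hand":1},{"xyz":[-7.4,-36,0],"delta_rot":[0,0,0.33],"hand":1}]'
python3 - <<'E'
from plan import *
print(bot.read_state()['force'])
for d in [16,24,32,40,48,56,60,64,68,72,76,80]: print(d,end=' ');row(loc(2,*centre(np.radians(d),9.4,9.4)),2)
E
```

```text
time_s: 12.58
position: [0.4645, -0.0444, 0.0209]
tcp_rot: [[0.976, -0.22, 0.005], [-0.22, -0.976, -0.002], [0.005, 0.001, -1.0]]
force: [-1.0, -1.6, -0.8]
opening: 0.002
grasp_force: 0.8
[-1.04865061 -1.63519426 -0.7757277 ]
16 [-2.7 -0.8  0.9] rz 0.111
24 [-3.  -5.6  0.9] rz 0.111
32 [ -2.6 -10.5   0.9] rz 0.111
40 [ -1.6 -15.2   0.9] rz 0.111
48 [  0.1 -19.7   0.9] rz 0.111
56 [  2.4 -24.    0.9] rz 0.111
60 [  3.7 -26.    0.9] rz 0.111
64 [  5.2 -27.9   0.9] rz 0.111
68 [  6.9 -29.7   0.9] rz 0.111
72 [  8.6 -31.3   0.9] rz 0.111
76 [ 10.5 -32.9   0.9] rz 0.111
80 [ 12.4 -34.3   0.9] rz 0.111
```

```bash
python3 -m handwheel '[{"xyz":[-0.3,-4.8,0],"delta_rot":[0,0,0],"hand":1},{"xyz":[0.1,-9.7,0],"delta_rot":[0,0,0],"hand":1},{"xyz":[1.1,-14.4,0],"delta_rot":[0,0,0],"hand":1},{"xyz":[2.8,-18.9,0],"delta_rot":[0,0,0],"hand":1},{"xyz":[5.1,-23.2,0],"delta_rot":[0,0,0],"hand":1}]'
python3 - <<'E'
from rig import vision
from plan import *
print(bot.read_state()['force'])
m=vision.camera_model("wrist");im=vision.capture("wrist");handle(m,im,2,20,111);handle(m,im,1,40,111)
for d in [56,60,64,68,72,76,80]: print(d,end=' ');row(loc(2,*centre(np.radians(d),9.4,9.4)),2)
E
```

```text
time_s: 13.2
position: [0.4715, -0.0214, 0.0203]
tcp_rot: [[0.975, -0.22, -0.002], [-0.22, -0.975, 0.001], [-0.002, -0.0, -1.0]]
force: [-1.6, -0.4, 0.6]
opening: 0.007
grasp_force: 0.7
[-1.61781807 -0.39073673  0.57684853]
3 12 [40] [88] 25 64.0
3 15 [46] [82] 19 64.0
3 18 [48] [80] 17 64.0
3 21 [52] [76] 13 64.0
2 12 [54] [98] 23 76.0
2 15 [58] [92] 18 75.0
2 18 [60] [90] 16 75.0
2 21 [46] [86] 21 66.0
56 [0.  0.3 0.3] rz 0.111
60 [ 1.4 -1.7  0.3] rz 0.111
64 [ 2.9 -3.6  0.3] rz 0.111
68 [ 4.5 -5.4  0.3] rz 0.111
72 [ 6.3 -7.1  0.3] rz 0.111
76 [ 8.1 -8.7  0.3] rz 0.111
80 [ 10.1 -10.1   0.3] rz 0.111
```

```bash
python3 -m handwheel '[{"xyz":[1.4,-1.7,0],"delta_rot":[0,0,0],"hand":1},{"xyz":[2.9,-3.6,0],"delta_rot":[0,0,0],"hand":1},{"xyz":[4.3,-5,0],"delta_rot":[0,0,0],"hand":1},{"xyz":[5.1,-5.6,0],"delta_rot":[0,0,0],"hand":1},{"xyz":[5.1,-5.6,0],"delta_rot":[0,0,0],"hand":1}]'
python3 - <<'E'
from rig import vision
from plan import *
print(bot.read_state()['force'])
m=vision.camera_model("wrist");im=vision.capture("wrist");handle(m,im,2,20,111)
E
```

```text
time_s: 13.88
position: [0.4785, -0.0178, 0.0204]
tcp_rot: [[0.975, -0.22, 0.0], [-0.22, -0.975, 0.0], [0.0, -0.0, -1.0]]
force: [-1.6, 0.6, -0.7]
opening: 0.01
grasp_force: 0.5
[-1.563815    0.60129273 -0.67207572]
3 12 [54] [98] 23 76.0
3 15 [58] [94] 19 76.0
3 18 [62] [90] 15 76.0
3 21 [64] [88] 13 76.0
```

```bash
python3 -m handwheel '[{"xyz":[0.8,0,0],"delta_rot":[0,0,0],"hand":1},{"xyz":[1.6,0,0],"delta_rot":[0,0,0],"hand":1},{"xyz":[2,0,0],"delta_rot":[0,0,0],"hand":1},{"xyz":[2,0,0],"delta_rot":[0,0,0],"hand":1},{"xyz":[2,0,0],"delta_rot":[0,0,0],"hand":1}]'
python3 - <<'E'
from rig import vision
from plan import *
print(bot.read_state()['force'])
m=vision.camera_model("wrist");im=vision.capture("wrist");handle(m,im,2,20,111)
E
```

```text
time_s: 14.55
position: [0.4804, -0.0182, 0.0204]
tcp_rot: [[0.975, -0.22, 0.0], [-0.22, -0.975, -0.0], [0.0, 0.0, -1.0]]
force: [-0.4, 0.9, -1.1]
opening: 0.005
grasp_force: 0.6
[-0.40452326  0.89844801 -1.09594184]
3 12 [58] [104] 24 81.0
3 15 [64] [96] 17 80.0
3 18 [64] [94] 16 79.0
3 21 [68] [92] 13 80.0
```

```bash
python3 -m handwheel '[{"xyz":[0.6,0,0],"delta_rot":[0,0,0],"hand":1},{"xyz":[1.2,0,0],"delta_rot":[0,0,0],"hand":1},{"xyz":[1.8,0,0],"delta_rot":[0,0,0],"hand":1},{"xyz":[1.8,0,0],"delta_rot":[0,0,0],"hand":1},{"xyz":[1.8,0,0],"delta_rot":[0,0,0],"hand":1}]'
python3 - <<'E'
from rig import vision
from plan import *
print(bot.read_state()['force'])
m=vision.camera_model("wrist");im=vision.capture("wrist");handle(m,im,2,20,115)
E
```

```text
time_s: 15.22
position: [0.4817, -0.0185, 0.0204]
tcp_rot: [[0.975, -0.22, -0.001], [-0.22, -0.975, 0.0], [-0.001, -0.0, -1.0]]
force: [-1.8, 0.4, -0.1]
opening: 0.004
grasp_force: 1.1
[-1.84372427  0.40559196 -0.11329573]
3 12 [60] [106] 24 83.0
3 15 [66] [100] 18 83.0
3 18 [66] [96] 16 81.0
3 21 [70] [94] 13 82.0
```

```bash
python3 -m handwheel '[{"xyz":[0.6,0,0],"delta_rot":[0,0,0],"hand":1},{"xyz":[1.2,0,0],"delta_rot":[0,0,0],"hand":1},{"xyz":[1.5,0,0],"delta_rot":[0,0,0],"hand":1},{"xyz":[1.5,0,0],"delta_rot":[0,0,0],"hand":1},{"xyz":[1.5,0,0],"delta_rot":[0,0,0],"hand":1}]'
python3 - <<'E'
from rig import vision
from plan import *
print(bot.read_state()['force'])
m=vision.camera_model("wrist");im=vision.capture("wrist");handle(m,im,2,20,115)
row(loc(3,-22,31),3)
for d in [0,8,16,24,32,40,48]: print(d,end=' ');row(loc(3,*centre(np.radians(d),9.4,9.4)),3)
E
```

```text
time_s: 15.9
position: [0.4821, -0.0185, 0.0203]
tcp_rot: [[0.975, -0.22, -0.003], [-0.22, -0.975, 0.001], [-0.003, -0.0, -1.0]]
force: [-4.6, 1.4, 2.2]
opening: 0.006
grasp_force: 2.6
[-4.56816688  1.43597394  2.21325015]
3 12 [60] [106] 24 83.0
3 15 [64] [100] 19 82.0
3 18 [68] [98] 16 83.0
3 21 [70] [96] 14 83.0
[ -6.9 -27.5   0.3] rz 0.508
0 [ -3.8 -31.    0.3] rz 0.508
8 [ -3.6 -35.8   0.3] rz 0.508
16 [ -2.6 -40.6   0.3] rz 0.508
24 [ -1.1 -45.1   0.3] rz 0.508
32 [  1.1 -49.5   0.3] rz 0.508
40 [  3.9 -53.4   0.3] rz 0.508
48 [  7.2 -57.    0.3] rz 0.508
```

Clip 3 is at its stop at 83°. Now clip 4.

```bash
python3 -m handwheel '[{"xyz":[-6,-3,0],"delta_rot":[0,0,0],"hand":1},{"xyz":[-9,-15,0],"delta_rot":[0,0,0.15],"hand":1},{"xyz":[-8.3,-27.5,0],"delta_rot":[0,0,0.3],"hand":1},{"xyz":[-5,-35.8,0],"delta_rot":[0,0,0.38],"hand":1},{"xyz":[-4,-40.6,0],"delta_rot":[0,0,0.38],"hand":1}]'
python3 - <<'E'
from plan import *
print(bot.read_state()['force'])
for d in [16,24,32,40,48,56,60]: print(d,end=' ');row(loc(3,*centre(np.radians(d),9.4,9.4)),3)
E
```

```text
time_s: 16.58
position: [0.4907, 0.0214, 0.0208]
tcp_rot: [[0.825, -0.565, 0.004], [-0.565, -0.825, -0.001], [0.004, -0.001, -1.0]]
force: [-1.5, -1.5, 1.2]
opening: 0.006
grasp_force: 0.8
[-1.48120763 -1.46955948  1.17839491]
16 [-2.   1.1  0.8] rz 0.13
24 [-2.2 -3.7  0.8] rz 0.13
32 [-1.8 -8.6  0.8] rz 0.13
40 [ -0.6 -13.3   0.8] rz 0.13
48 [  1.1 -17.8   0.8] rz 0.13
56 [  3.5 -22.    0.8] rz 0.13
60 [  4.9 -24.    0.9] rz 0.13
```

```bash
python3 -m handwheel '[{"xyz":[-0.2,-4.8,0],"delta_rot":[0,0,0],"hand":1},{"xyz":[0.2,-9.7,0],"delta_rot":[0,0,0],"hand":1},{"xyz":[1.4,-14.4,0],"delta_rot":[0,0,0],"hand":1},{"xyz":[3.1,-18.9,0],"delta_rot":[0,0,0],"hand":1},{"xyz":[4.9,-22,0],"delta_rot":[0,0,0],"hand":1}]'
python3 - <<'E'
from rig import vision
from plan import *
print(bot.read_state()['force'])
m=vision.camera_model("wrist");im=vision.capture("wrist");handle(m,im,3,20,115)
for d in [56,60,64,68,72,76,80]: print(d,end=' ');row(loc(3,*centre(np.radians(d),9.4,9.4)),3)
E
```

```text
time_s: 17.2
position: [0.5049, 0.0373, 0.0203]
tcp_rot: [[0.824, -0.566, -0.001], [-0.566, -0.824, 0.0], [-0.001, 0.0, -1.0]]
force: [-1.3, -0.9, 0.0]
opening: 0.007
grasp_force: 0.8
[-1.33175982 -0.85551617  0.04736922]
4 12 [42] [90] 25 66.0
4 15 [46] [82] 19 64.0
4 18 [50] [78] 15 64.0
4 21 [50] [74] 13 62.0
56 [ 0.2 -0.4  0.3] rz 0.128
60 [ 1.6 -2.4  0.3] rz 0.128
64 [ 3.1 -4.3  0.3] rz 0.128
68 [ 4.7 -6.1  0.3] rz 0.128
72 [ 6.5 -7.7  0.3] rz 0.128
76 [ 8.4 -9.2  0.3] rz 0.128
80 [ 10.4 -10.6   0.3] rz 0.128
```

```bash
python3 -m handwheel '[{"xyz":[1.6,-2,0],"delta_rot":[0,0,0],"hand":1},{"xyz":[2.9,-3.6,0],"delta_rot":[0,0,0],"hand":1},{"xyz":[4.2,-5,0],"delta_rot":[0,0,0],"hand":1},{"xyz":[4.8,-5.6,0],"delta_rot":[0,0,0],"hand":1},{"xyz":[4.8,-5.6,0],"delta_rot":[0,0,0],"hand":1}]'
python3 - <<'E'
from rig import vision
from plan import *
print(bot.read_state()['force'])
m=vision.camera_model("wrist");im=vision.capture("wrist");handle(m,im,3,20,115)
E
```

```text
time_s: 17.88
position: [0.5124, 0.0388, 0.0204]
tcp_rot: [[0.824, -0.566, 0.0], [-0.566, -0.824, 0.0], [0.0, -0.0, -1.0]]
force: [-1.1, 0.5, 0.5]
opening: 0.005
grasp_force: 0.5
[-1.05849501  0.49055501  0.49258675]
4 12 [52] [98] 24 75.0
4 15 [60] [94] 18 77.0
4 18 [60] [90] 16 75.0
4 21 [62] [88] 14 75.0
```

```bash
python3 -m handwheel '[{"xyz":[0.8,0,0],"delta_rot":[0,0,0],"hand":1},{"xyz":[1.5,0,0],"delta_rot":[0,0,0],"hand":1},{"xyz":[2,0,0],"delta_rot":[0,0,0],"hand":1},{"xyz":[2,0,0],"delta_rot":[0,0,0],"hand":1},{"xyz":[2,0,0],"delta_rot":[0,0,0],"hand":1}]'
python3 - <<'E'
from rig import vision
from plan import *
print(bot.read_state()['force'])
m=vision.camera_model("wrist");im=vision.capture("wrist");handle(m,im,3,20,115)
E
```

```text
time_s: 18.55
position: [0.5139, 0.0376, 0.0205]
tcp_rot: [[0.824, -0.566, 0.0], [-0.566, -0.824, -0.0], [0.0, -0.0, -1.0]]
force: [-0.2, 0.7, -0.9]
opening: 0.003
grasp_force: 0.6
[-0.17659452  0.72966635 -0.85125067]
4 12 [56] [102] 24 79.0
4 15 [62] [98] 19 80.0
4 18 [66] [92] 14 79.0
4 21 [66] [90] 13 78.0
```

```bash
python3 -m handwheel '[{"xyz":[0.6,0,0],"delta_rot":[0,0,0],"hand":1},{"xyz":[1.2,0,0],"delta_rot":[0,0,0],"hand":1},{"xyz":[1.7,0,0],"delta_rot":[0,0,0],"hand":1},{"xyz":[1.7,0,0],"delta_rot":[0,0,0],"hand":1},{"xyz":[1.7,0,0],"delta_rot":[0,0,0],"hand":1}]'
python3 - <<'E'
from rig import vision
from plan import *
print(bot.read_state()['force'])
m=vision.camera_model("wrist");im=vision.capture("wrist");handle(m,im,3,20,115)
E
```

```text
time_s: 19.23
position: [0.5153, 0.0367, 0.0205]
tcp_rot: [[0.824, -0.566, 0.0], [-0.566, -0.824, -0.0], [0.0, -0.0, -1.0]]
force: [-0.9, 0.0, 0.3]
opening: 0.006
grasp_force: 0.6
[-0.87880508  0.02873317  0.33764061]
4 12 [56] [102] 24 79.0
4 15 [62] [98] 19 80.0
4 18 [66] [96] 16 81.0
4 21 [68] [94] 14 81.0
```

```bash
python3 -m handwheel '[{"xyz":[0.6,0,0],"delta_rot":[0,0,0],"hand":1},{"xyz":[1.2,0,0],"delta_rot":[0,0,0],"hand":1},{"xyz":[1.7,0,0],"delta_rot":[0,0,0],"hand":1},{"xyz":[1.7,0,0],"delta_rot":[0,0,0],"hand":1},{"xyz":[1.7,0,0],"delta_rot":[0,0,0],"hand":1}]'
python3 - <<'E'
from rig import vision
from plan import *
print(bot.read_state()['force'])
m=vision.camera_model("wrist");im=vision.capture("wrist");handle(m,im,3,20,115)
E
```

```text
time_s: 19.9
position: [0.5167, 0.0357, 0.0204]
tcp_rot: [[0.824, -0.566, 0.0], [-0.566, -0.824, -0.0], [0.0, -0.0, -1.0]]
force: [-0.2, -0.2, -0.1]
opening: 0.003
grasp_force: 0.6
[-0.17560824 -0.17433996 -0.13403932]
4 12 [62] [108] 24 85.0
4 15 [66] [102] 19 84.0
4 18 [70] [98] 15 84.0
4 21 [72] [96] 13 84.0
```

```bash
python3 -m handwheel '[{"xyz":[0.6,0,0],"delta_rot":[0,0,0],"hand":1},{"xyz":[1.2,0,0],"delta_rot":[0,0,0],"hand":1},{"xyz":[1.6,0,0],"delta_rot":[0,0,0],"hand":1},{"xyz":[1.6,0,0],"delta_rot":[0,0,0],"hand":1},{"xyz":[1.6,0,0],"delta_rot":[0,0,0],"hand":1}]'
python3 - <<'E'
from rig import vision
from plan import *
print(bot.read_state()['force'])
m=vision.camera_model("wrist");im=vision.capture("wrist");handle(m,im,3,20,115)
E
```

```text
time_s: 20.58
position: [0.5171, 0.035, 0.0203]
tcp_rot: [[0.824, -0.566, -0.002], [-0.566, -0.824, 0.0], [-0.002, 0.001, -1.0]]
force: [-4.2, 1.3, 0.9]
opening: 0.008
grasp_force: 2.0
[-4.16427588  1.32477275  0.86029472]
4 12 [62] [108] 24 85.0
4 15 [66] [102] 19 84.0
4 18 [70] [100] 16 85.0
4 21 [72] [96] 13 84.0
```

Clip 4 is at its stop too. I'll back off outward, rise clear and take the last look.

```bash
python3 -m handwheel '[{"xyz":[-3,0,0],"delta_rot":[0,0,0],"hand":1},{"xyz":[-8,2,0],"delta_rot":[0,0,0],"hand":1},{"xyz":[-11,4,-15],"delta_rot":[0,0,0],"hand":1},{"xyz":[-12,4,-50],"delta_rot":[0,0,0],"hand":1},{"xyz":[-12,4,-90],"delta_rot":[0,0,0],"hand":1}]'; python3 -m handwheel '[{"xyz":[-15,15,-20],"delta_rot":[0,0,-0.1],"hand":1},{"xyz":[-25,30,-50],"delta_rot":[0,0,-0.25],"hand":1},{"xyz":[-30,45,-70],"delta_rot":[0,0,-0.4],"hand":1},{"xyz":[-30,45,-70],"delta_rot":[0,0,-0.5],"hand":1},{"xyz":[-30,45,-70],"delta_rot":[0,0,-0.5],"hand":1}]'
python3 - <<'E'
from rig import vision
from plan import *
import cv2
print(bot.read_state()['force'])
m=vision.camera_model("wrist");im=vision.capture("wrist")
for k in range(4): handle(m,im,k,30,111)
cv2.imwrite("pics/end.png",cv2.resize(im[...,::-1],(800,600)))
E
```

```text
time_s: 21.25
position: [0.506, 0.0382, 0.1121]
tcp_rot: [[0.824, -0.567, 0.001], [-0.567, -0.824, -0.0], [0.001, -0.0, -1.0]]
force: [-0.2, 0.5, -0.1]
opening: 0.011
grasp_force: 0.0
time_s: 21.88
position: [0.4562, 0.018, 0.1818]
tcp_rot: [[0.995, -0.104, 0.003], [-0.104, -0.995, -0.001], [0.003, 0.0, -1.0]]
force: [0.1, 0.5, 0.1]
opening: 0.004
grasp_force: 0.0
[0.10487725 0.46800021 0.11862306]
1 12 [62] [96] 6 72.0
1 15 [62] [92] 11 74.72727272727273
1 18 [74] [90] 7 82.28571428571429
1 21 [76] [80] 3 78.0
2 12 [52] [92] 21 72.0
2 15 [60] [86] 14 73.0
2 18 [56] [86] 16 71.0
2 21 [52] [84] 5 75.2
3 12 [58] [98] 21 78.0
3 15 [62] [94] 17 78.0
3 18 [70] [94] 13 82.0
3 21 [68] [92] 13 80.0
4 12 [62] [102] 21 82.0
4 15 [66] [100] 18 83.0
4 18 [70] [96] 14 83.0
4 21 [72] [92] 11 82.0
```

View pics/end.png

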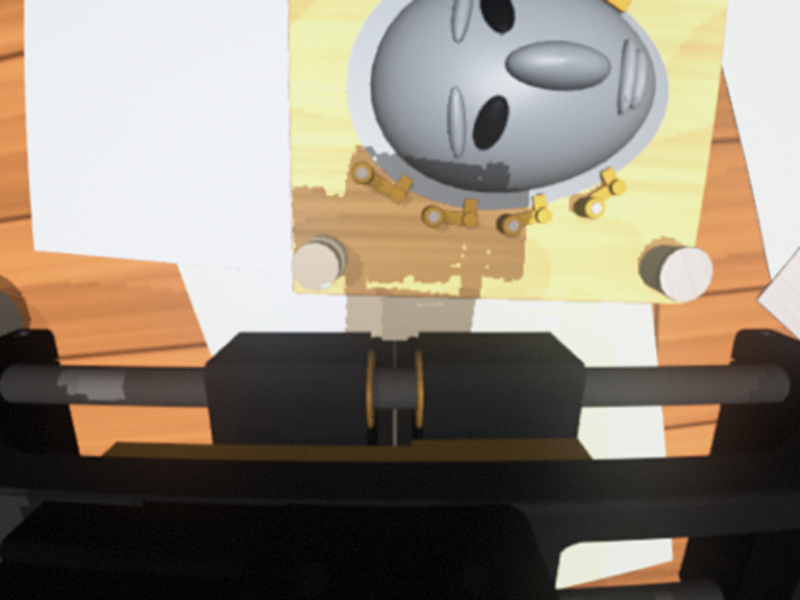

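All four clips lie along the rim with their toes on it: (614,187), (541,210), (470,212) and (405,188). The mask, tin and jar look undisturbed, and the arm is clear.

```bash
python3 -c "
from rig import workorder
print(workorder.hand_in())"
```

```text
the job is handed in; nothing more can be done
None
```

All four clips are closed against their stops in order from chin to brow and the job is handed in with the arm clear; clips 2–4 met their stops at about 4–5 N, but clip 1 was pressed to about 17 N at its stop before I backed off.

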